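Open both leaves of a bench cupboard: unbolt the lapping leaf, then the one beneath it

TASK

Get the little plywood cupboard on the bench open so that the things stored in it can be reached: pull up the bolt that holds the left leaf, swing that leaf wide open, then swing open wide the right leaf, whose edge it covered. Leave both leaves standing square to the front or further, move them gently without slamming, and do not upset the jar on the roof or the things inside.

Things in the scene. Friction and masses are not known exactly. Their poses are not given: they have to be found in the camera images.
- cupboard: Plywood cupboard fixed to the bench, 120 deep (x), 300 wide (y), 276 high. Origin: centre of its underside; x points from front to back, y to its left as the robot sees it. Carcass front at x = -60; before it, to x = -72, lie two dummy drawers (z 8 to 120), the two leaves (z 128 to 250) and a header (z 252 to 276). Jar and tape measure stand on the roof beyond x = -20.
- lap_leaf (a joint): Opening angle of the left leaf (+y), 0 shut, end stop 1.9 rad; swings out toward the robot, clockwise from above. 144 wide, 122 high, 12 thick. A 5 mm steel strip on its free edge laps the front of the right leaf by about 20 mm, so the right one cannot open first. Stiff hinge, about 2 N at the pull: stays where it is left.
- lap_leaf_hinge (a point): Point on the hinge axis of the left leaf (cupboard x = -60, y = +145), 238 above the bench.
- lap_leaf_grip (a point): Point on the left leaf's pull at the height to grip, 24 mm below its free top end. The pull is an upright round steel bar 12 mm thick, 38 mm in front of the leaf's face, 73 mm from the hinge; it joins the leaf only by a level foot 60 mm below this point, so it can be pinched from above and turns between the fingers.
- under_leaf (a joint): Opening angle of the right leaf (-y side), 0 shut, growing as it swings out toward the robot, end stop at 1.9 rad. Like the left leaf, mirrored, but without the strip; its free edge lies behind that strip. Seen from above it turns anticlockwise as it opens. Equally stiff; stays where it is left.
- under_leaf_hinge (a point): Point on the hinge axis of the right leaf (cupboard x = -60, y = -145), 238 above the bench.
- under_leaf_grip (a point): Point on the pull of the right leaf, at the height to grip; the pull is the same as that of the left leaf.
- drop_bolt (a joint): Lift of the steel bolt on the header in m: 0 to 0.004 at the start (down), 0.032 at its upper stop. Down, its foot stands up to 15 mm in front of the top of the left leaf, near its free edge, and holds it shut; about 3.6 N lifts it, and it stays where it is left.
- drop_bolt_grip (a point): Centre of the bolt's grip head, a block 12 deep (x), 18 wide (y), 32 high, standing above the roof's front edge (its bottom 11 mm above the roof when down); can be pinched from above by its +y and -y sides. At cupboard x = -79, y = +12. Near it keep the arm low: a slatted partition stands 0.2 m behind and left of the robot's base, in the way of an elbow drawn back.
- meter: Orange hand meter 64 x 137 x 42 mm, lying in the cupboard behind the right leaf.
- sanding_block: Sanding block 63 x 97 x 28 mm, lying in the cupboard behind the left leaf.
- jar: Round jar with a lid, 59 across, 70 high, standing at the left on the roof, origin under its centre.

How it is judged:
On the way, in this order (a step that is already met when the one before it is completed fails the run):
1. the bolt is pulled up clear of the left leaf (value of joint drop_bolt above 0.013 m), for 0.1 s.
2. the left leaf is swung open (value of joint lap_leaf above 0.9 rad), for 0.1 s.
3. the right leaf is swung open (value of joint under_leaf above 1.4 rad), for 0.1 s.
At the end, for the whole second after the job is handed in: Both leaves stand open by at least 1.4 rad (80 degrees) and are at rest; jar, meter and sanding block are still where they were (within 30 mm) (value of joint each of lap_leaf, under_leaf above 1.4 rad and velocity of joint lap_leaf between -0.05 and 0.05 rad/s and velocity of joint under_leaf between -0.05 and 0.05 rad/s); the robot touches nothing.
It fails at once if a leaf is flung or slammed (faster than 2.5 rad/s) (velocity of joint any of lap_leaf, under_leaf above 2.5 rad/s or velocity of joint any of lap_leaf, under_leaf below -2.5 rad/s).
It fails at once if the jar on the roof is upset or shifted by more than 30 mm (distance of jar from where it was at the start of the episode above 0.03 m or angle between jar's own z axis and vertical above 0.5 rad).
It fails at once if the meter or the sanding block in the cupboard is shifted by more than 30 mm (distance of any of meter, sanding_block from where it was at the start of the episode above 0.03 m).
It also fails if it takes over 62 s, if anything falls off the work surface, if the arm or the gripper's body presses on something with over 40 N, if the wrist force passes 120 N, or if a joint passes its speed limit or range.

ROBOT

A 6-joint arm with a two-finger parallel gripper is mounted at the origin on a cart in front of the work surface, level with it; the furniture and walls round the work are solid. World frame = base frame: x ahead of the robot, y to its left, z up, the work surface at z = 0. Lengths are in m, angles in rad, forces in N, time in s.
With the tool pointing down it reaches from about 0.25 to 0.775 m from the base axis. Payload 4 kg.
Tool frame: the origin (TCP) lies on the centre line of the jaws, within the pads' length; the fingertips stand 25 mm ahead of it and the grasp point (between the pads) lies 6 mm ahead of it; z points along the fingers, y is the line along which they close (so a half turn about z gives the same grasp; the last joint's range is limited). The gripper opens to 94 mm and grips with 3 to 60 N. Pads are 16 mm wide; open, the fingers measure 119 mm over their backs; the gripper's body (75 mm by 177 mm) begins 78 mm behind the grasp point.
Start: joints at [-0.82, 0.087, 1.371, -0, 1.684, -0.103], TCP at [0.415, -0.361, 0.231] pointing down, gripper open.
Joint ranges: [-3.1, 3.1], [-0.76, 2.03], [0.27, 2.55], [-1.08, 4.22], [0.17, 2.65], [-2.57, 2.57]. Speed limits (rad/s): [2.79, 2.79, 3.14, 3.14, 3.14, 3.14].

INTERFACE

Orientations are given as [roll, pitch, yaw] about the fixed x, y, z axes, in that order (R = Rz(yaw) Ry(pitch) Rx(roll)).
In Python, from bench import sensors, optics, ticket gives the robot as it stands.
- The arm moves only by the tool send_rows, never from a script. Its argument "rows" is a list of rows, each a list of 6 numbers: the shift along the world's x, y, z in mm, then the turn, a rotation vector about the world's x, y, z in rad. In form: [[x, y, z, wx, wy, wz], ...]. A call has 1 to 8 rows; each row shifts and turns the commanded pose from where the row before left it; what a row does not reach is not made up. A row lasts 1/12 s, in which the tool goes at most 41.7 mm and 7.16 degrees, less where a joint would pass 70% of its speed; a pose out of reach is approached as far as the arm can. A call is refused whole if a number of a shift passes 41.7 or a number of a turn 0.125, either way. A call with a gripper value outside its range is refused whole. "grip" is the finger opening in mm, from 0 to 94, set as the call begins (left out, the last holds). The fingers move at their own pace and stop on an object; the grip force is fixed at half the most. Time passes only in rows, so rows that do not move let the fingers close. It gives the time, the measured TCP pose, the force, the opening and the grip force at its end, in the units of the state.
- sensors.get_obs(): the state, without advancing time (a new reading comes with each control period).
- optics.snapshot(name): name is "side" or "top" or "wrist"; returns the picture (480x640x3 uint8, red, green, blue); there is no depth.
- optics.camera_model(name): a dict with "vertical_fov" (degrees; the focal length in pixels is half the picture's height over the tangent of half this angle, whatever the lens; pixels are square), "cx", "cy" (the principal point, pixels), "R" (3x3) and "t" (3): a world point X has camera coordinates R X + t. Camera axes: x right, y down, z forward; pixel columns grow to the right and rows downward; lengths in m; the calibration is good to about 2 mm. A picture is of the moment at which its call begins: read the wrist's pose just before it. camera_model takes no time and is no camera call; for the wrist camera it gives the pose at the moment of the call.
- ticket.close_job(): hands the job in; it is judged then, once.
The state is a dict: "time": time; "joint_positions": joint angles; "qvel": joint speeds; "joint_torque": joint torques, N m; "tool_pos": TCP position; "ee_rot": TCP orientation; "wrist_force": force on the tool from outside, world axes, zero at the start; "wrist_torque": the same for the moment, N m; "width": finger opening in m; "finger_force": force on a finger pad.
Only numpy, scipy, OpenCV 4.12 (cv2) and the standard library are available. Lean on these libraries where they do the work, as an engineer would, in place of code of your own. Each camera call takes 0.05 s, during which the arm holds its last target. There are 200 camera calls.

## Working session

There is one attempt and no reset: what is moved stays moved. The work goes in short steps, Python scripts to look and compute and a tool call to move; the robot and the scene stay as the last step left them, time stands still between calls to the robot, and variables do not carry over. Pictures are saved under pics/ and viewed, at most 10 in all, crops included, and the job is handed in when it is done.

Besides the shell and the picture viewer there is one more tool, called after "Request:" by a JSON object that holds its "fn" and its "kwargs". send_rows: Moves the arm, as the interface text tells. Its arguments: {"type":"object","properties":{"rows":{"type":"array"},"grip":{"type":"number"}},"required":["rows"]}

```bash
mkdir -p pics; python3 - <<'E'
from bench import sensors, optics
import cv2,json,numpy as np
print(sensors.get_obs())
for n in ["side","top","wrist"]:
    m=optics.camera_model(n); print(n,m)
    cv2.imwrite(f"pics/{n}0.png",optics.snapshot(n)[:,:,::-1])
E
```

```text
{'time': 0.0, 'joint_positions': array([-8.20083570e-01,  8.79429850e-02,  1.37224061e+00, -2.76930818e-05,
        1.68357522e+00, -1.03086171e-01]), 'qvel': array([-0.00130722,  0.00052264,  0.00144398,  0.00020583,  0.00094091,
        0.00140974]), 'joint_torque': array([ 7.84723761e-04, -3.40179241e+01, -3.02428973e+01,  7.17185182e-02,
        3.29605245e-02, -1.84535647e-04]), 'tool_pos': array([ 0.41424257, -0.36106525,  0.22931759]), 'ee_rot': array([-3.13943516e+00, -1.95528057e-04,  8.53795630e-01]), 'wrist_force': array([-0.54419325,  1.16990717,  0.35509896]), 'wrist_torque': array([6.23155926e-02, 5.96430671e-05, 3.85603479e-02]), 'finger_force': 0.0, 'width': 0.09404615082980675}
side {'vertical_fov': 51.29559020322203, 'cx': 316.17958202400956, 'cy': 236.54994921500798, 'R': array([[-0.06144242, -0.99776463,  0.02627882],
       [-0.49213849,  0.00737934, -0.87048564],
       [ 0.86834586, -0.06641756, -0.49149178]]), 't': array([-0.18837243,  0.50791462,  0.3384454 ])}
top {'vertical_fov': 51.699143395271804, 'cx': 323.17816425289686, 'cy': 245.34563173675036, 'R': array([[ 0.12482507, -0.992082  , -0.01385668],
       [-0.77933841, -0.08939497, -0.62019366],
       [ 0.61404425,  0.08821476, -0.78432634]]), 't': array([-0.29177022,  0.64390905,  0.60635109])}
wrist {'vertical_fov': 70.7627050713488, 'cx': 314.3707194508272, 'cy': 231.47128567986974, 'R': array([[ 0.75335157, -0.65761598, -0.00162313],
       [-0.63703679, -0.73038468,  0.24641905],
       [-0.16323461, -0.18460619, -0.96916202]]), 't': array([-0.54982398, -0.02537853,  0.38965807])}
```

View pics/side0.png

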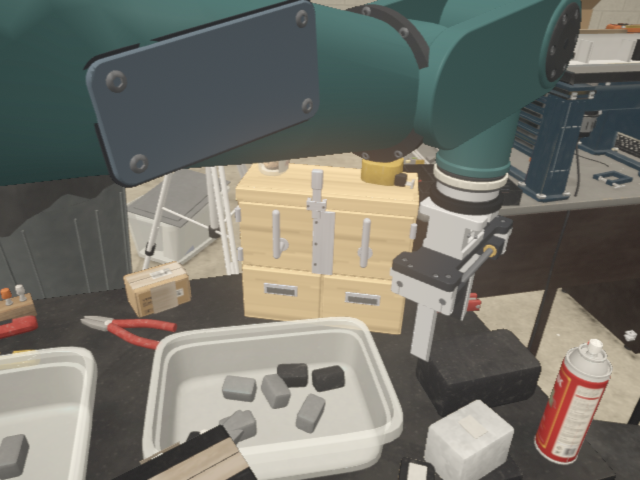

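View pics/top0.png

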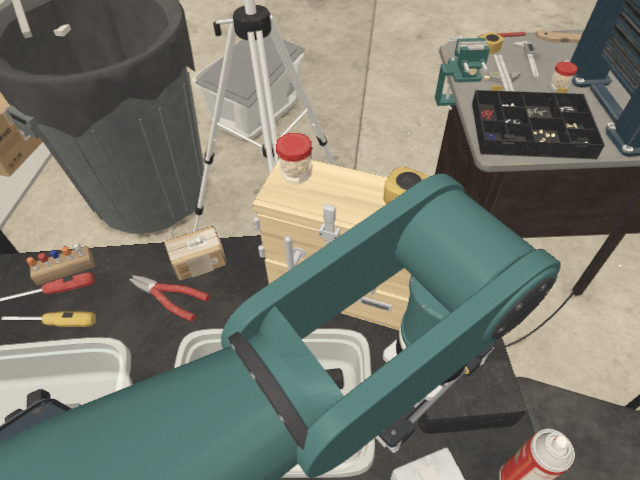

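The side view shows the cupboard shut: bolt head near (317,180), left pull top near (277,212), right pull top near (366,221). The top view shows the bolt head near (329,210) and the left pull near (288,240). I'll enlarge both to get precise points.

```bash
python3 - <<'E'
import cv2
a=cv2.imread("pics/side0.png")[150:340,225:435]; cv2.imwrite("pics/sidec.png",cv2.resize(a,None,fx=3,fy=3,interpolation=cv2.INTER_CUBIC))
a=cv2.imread("pics/top0.png")[150:330,245:445]; cv2.imwrite("pics/topc.png",cv2.resize(a,None,fx=3,fy=3,interpolation=cv2.INTER_CUBIC))
E
```

```text
(no output)
```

View pics/sidec.png

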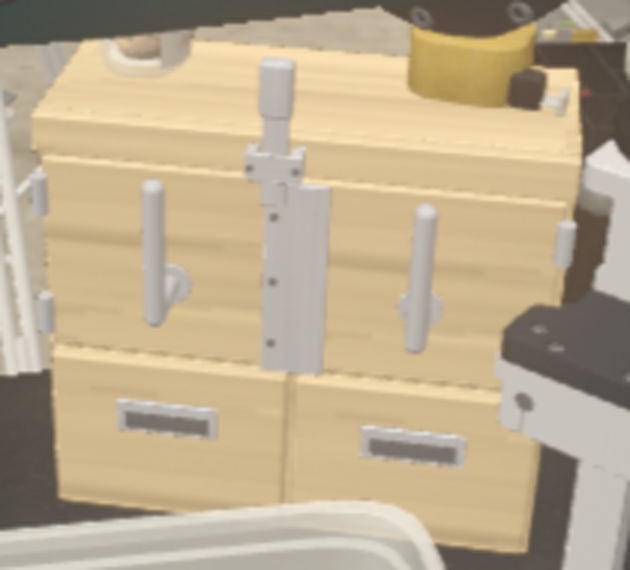

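View pics/topc.png

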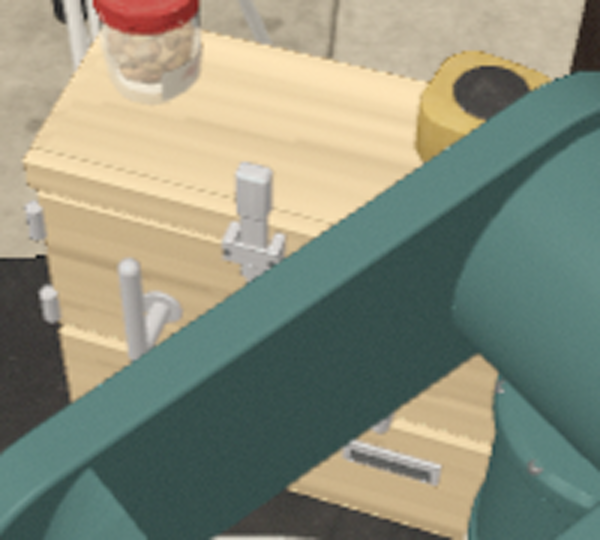

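The crops give clear points: roof front corners, both pull tops, the bolt head, and the bottom corners. I'll fit the cupboard pose to them.

```bash
cat > fit.py <<'E'
import numpy as np
from scipy.optimize import least_squares
from bench import optics
P=[("side",(36,118),(-72,150,276)),("side",(580,163),(-72,-150,276)),("side",(60,498),(-72,148,8)),("side",(527,552),(-72,-148,8)),
("side",(152,182),(-110,72,'z')),("side",(426,207),(-110,-72,'z')),("side",(275,116),(-85,12,'b')),
("top",(25,160),(-72,150,276)),("top",(253,218),(-85,12,'b')),("top",(129,262),(-110,72,'z'))]
C={n:optics.camera_model(n) for n in("side","top")}
O={"side":(225,150),"top":(245,150)}
def proj(n,X):
    m=C[n];c=m["R"]@X+m["t"];f=240/np.tan(np.radians(m["vertical_fov"]/2));return np.array([m["cx"]+f*c[0]/c[2],m["cy"]+f*c[1]/c[2]])
def W(p,q):
    z={'z':p[3],'b':p[4]}.get(q[2],None) if isinstance(q[2],str) else q[2]/1000
    c,s=np.cos(p[2]),np.sin(p[2]);return np.array([p[0]+(c*q[0]-s*q[1])/1000,p[1]+(s*q[0]+c*q[1])/1000,z])
def res(p):return np.concatenate([proj(n,W(p,q))-(np.array(u)/3+O[n]) for n,u,q in P])
if __name__=="__main__":
    r=least_squares(res,[.65,0,0,.24,.287],loss="soft_l1");p=r.x
    print(p.round(4),res(p).reshape(-1,2).round(1).tolist())
    for k,q in dict(bolt=(-79,12,'b'),lg=(-110,72,'z'),rg=(-110,-72,'z'),lh=(-60,145,238),rh=(-60,-145,238)).items():print(k,W(p,q).round(4))
E
python3 fit.py
```

```text
[ 0.7455 -0.2537 -0.2186  0.2599  0.2919] [[-1.7, -2.1], [1.5, -0.5], [-1.2, 0.2], [-0.7, 1.4], [0.9, -0.2], [0.8, 0.1], [0.5, 0.2], [-0.7, -0.8], [-0.3, -0.2], [0.4, 0.2]]
bolt [ 0.6709 -0.2248  0.2919]
lg [ 0.6537 -0.1596  0.2599]
rg [ 0.6225 -0.3001  0.2599]
lh [ 0.7183 -0.0991  0.238 ]
rh [ 0.6555 -0.3822  0.238 ]
```

Request:
{"fn": "send_rows", "kwargs": {"rows": [[0,0,35,0,0,-0.12],[0,0,35,0,0,-0.12],[0,0,35,0,0,-0.12],[0,0,35,0,0,-0.12],[32,17,0,0,0,-0.12],[32,17,0,0,0,-0.12],[32,17,0,0,0,-0.12],[32,17,0,0,0,-0.12]], "grip": 50}}

```text
time: 0.82
tool_pos: [0.5437, -0.2928, 0.3705]
ee_rot: [3.141, -0.0, -0.113]
wrist_force: [-0.3, -0.1, -0.5]
width: 0.0503
finger_force: 0.0
```

Request:
{"fn": "send_rows", "kwargs": {"rows": [[32,17,0,0,0,-0.112],[32,17,0,0,0,0],[32,17,0,0,0,0],[32,17,0,0,0,0],[0,0,0,0,0,0],[0,0,0,0,0,0]]}}

```text
time: 1.32
tool_pos: [0.6722, -0.2243, 0.3666]
ee_rot: [-3.141, 0.006, -0.215]
wrist_force: [-0.5, 0.6, 0.5]
width: 0.0499
finger_force: 0.0
```

```bash
python3 - <<'E'
from bench import sensors, optics
import cv2
o=sensors.get_obs();print({k:o[k] for k in("time","joint_positions","tool_pos","ee_rot","wrist_force","width")})
w=optics.snapshot("wrist")[:,:,::-1];s=optics.snapshot("side")[:,:,::-1]
cv2.imwrite("pics/w1.png",cv2.resize(cv2.hconcat([w,s]),(800,300),interpolation=cv2.INTER_AREA))
E
```

```text
{'time': 1.3167, 'joint_positions': array([-4.01830440e-01,  5.13174164e-01,  5.63416838e-01, -3.50114024e-04,
        2.07062971e+00,  1.38428815e+00]), 'tool_pos': array([ 0.67219686, -0.22426191,  0.36655514]), 'ee_rot': array([-3.14085192,  0.00558758, -0.21548713]), 'wrist_force': array([-0.48850538,  0.58454315,  0.52719292]), 'width': 0.049937990741664065}
```

View pics/w1.png

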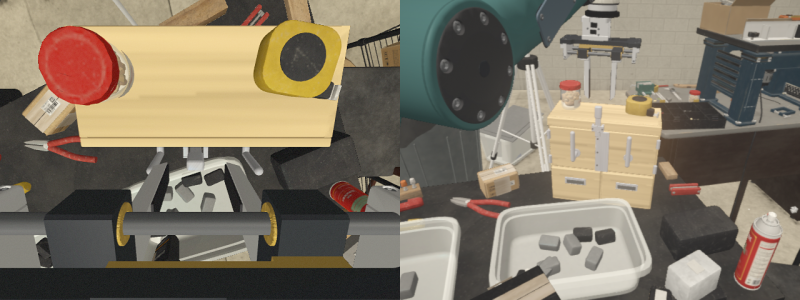

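The side half shows the gripper above the bolt. The wrist half shows the bolt between the fingers, but it's too coarse to judge the offset, so I'll view one larger crop with predicted points marked.

```bash
python3 - <<'E'
from bench import sensors, optics
import cv2,numpy as np
o=sensors.get_obs();m=optics.camera_model("wrist");ms=optics.camera_model("side")
w=optics.snapshot("wrist")[:,:,::-1].copy();s=optics.snapshot("side")[:,:,::-1].copy()
def pr(m,X):
    c=m["R"]@X+m["t"];f=240/np.tan(np.radians(m["vertical_fov"]/2));return m["cx"]+f*c[0]/c[2],m["cy"]+f*c[1]/c[2]
b=np.array([.6709,-.2248,.2919]);T=o["tool_pos"]
def mk(im,m,X,c):
    u=pr(m,X);print(u);cv2.circle(im,tuple(int(round(v)) for v in u),3,c,1)
for im,mm in((w,m),(s,ms)):
    mk(im,mm,b+[0,0,.032],(0,0,255));mk(im,mm,T+[0,0,-.025],(0,255,0))
a=cv2.resize(w[200:400,200:400],(400,400));c=cv2.resize(s[40:240,220:420],(400,400))
cv2.imwrite("pics/w2.png",cv2.hconcat([a,c]))
E
```

```text
(np.float64(311.6630470595737), np.float64(263.05014750902325))
(np.float64(313.55060717691265), np.float64(276.6793810002165))
(np.float64(318.24849304748744), np.float64(168.42158262413022))
(np.float64(319.36306766458904), np.float64(155.5891493149574))
```

View pics/w2.png

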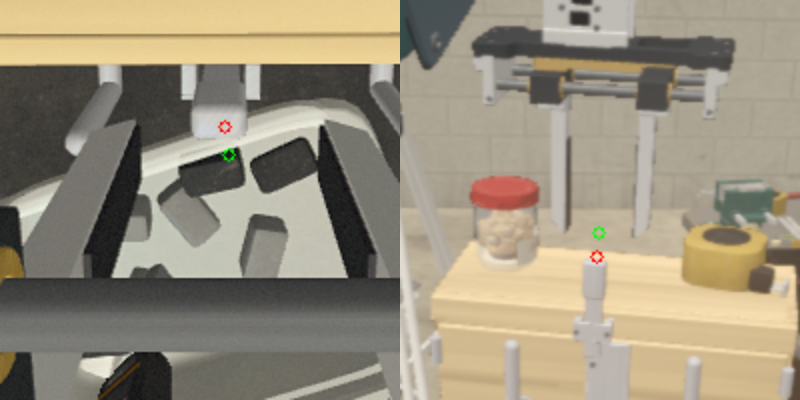

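The wrist crop shows the bolt head at about (219,120) between the fingers, within about 2 mm of the prediction. The side crop agrees, so I'm descending and gripping.

Request:
{"fn": "send_rows", "kwargs": {"rows": [[0,1,-13,0,0,0],[0,1,-13,0,0,0],[0,0,-13,0,0,0],[0,0,-13,0,0,0],[0,0,0,0,0,0],[0,0,0,0,0,0]]}}

```text
time: 2.02
tool_pos: [0.6693, -0.2242, 0.3191]
ee_rot: [3.141, 0.0, -0.22]
wrist_force: [0.3, -0.5, 1.4]
width: 0.05
finger_force: 0.0
```

Request:
{"fn": "send_rows", "kwargs": {"rows": [[0,0,0,0,0,0],[0,0,0,0,0,0],[0,0,0,0,0,0],[0,0,0,0,0,0],[0,0,0,0,0,0],[0,0,0,0,0,0]], "grip": 8}}

```text
time: 2.52
tool_pos: [0.6709, -0.2227, 0.319]
ee_rot: [-3.141, -0.001, -0.217]
wrist_force: [0.7, 2.0, 1.0]
width: 0.0179
finger_force: 30.0
```

Request:
{"fn": "send_rows", "kwargs": {"rows": [[0,0,4,0,0,0],[0,0,5,0,0,0],[0,0,5,0,0,0],[0,0,5,0,0,0],[0,0,0,0,0,0],[0,0,0,0,0,0],[0,0,0,0,0,0]]}}

```text
time: 3.1
tool_pos: [0.6708, -0.2227, 0.3388]
ee_rot: [-3.141, -0.002, -0.217]
wrist_force: [1.2, 4.4, 0.8]
width: 0.0172
finger_force: 30.0
```

Request:
{"fn": "send_rows", "kwargs": {"rows": [[0,0,0,0,0,0],[0,0,0,0,0,0],[0,0,0,0,0,0],[0,0,15,0,0,0],[0,0,20,0,0,0],[0,0,20,0,0,0],[0,0,5,0,0,0],[0,0,0,0,0,0]], "grip": 50}}

```text
time: 3.77
tool_pos: [0.6706, -0.2243, 0.4]
ee_rot: [3.14, -0.005, -0.219]
wrist_force: [0.5, -0.7, 0.1]
width: 0.05
finger_force: 0.0
```

```bash
python3 - <<'E'
from bench import sensors, optics
import cv2,numpy as np
o=sensors.get_obs();print(o["tool_pos"],o["ee_rot"],o["joint_positions"])
s=optics.snapshot("side")[:,:,::-1];t=optics.snapshot("top")[:,:,::-1]
cv2.imwrite("pics/b1.png",cv2.hconcat([cv2.resize(s[140:290,240:390],(400,400)),cv2.resize(t[130:330,230:430],(400,400))]))
E
```

```text
[ 0.67061995 -0.22429382  0.40000611] [ 3.139848   -0.00473146 -0.21940006] [-4.02494443e-01  5.34834304e-01  4.62150148e-01 -1.01365297e-03
  2.13963795e+00  1.38715794e+00]
```

View pics/b1.png

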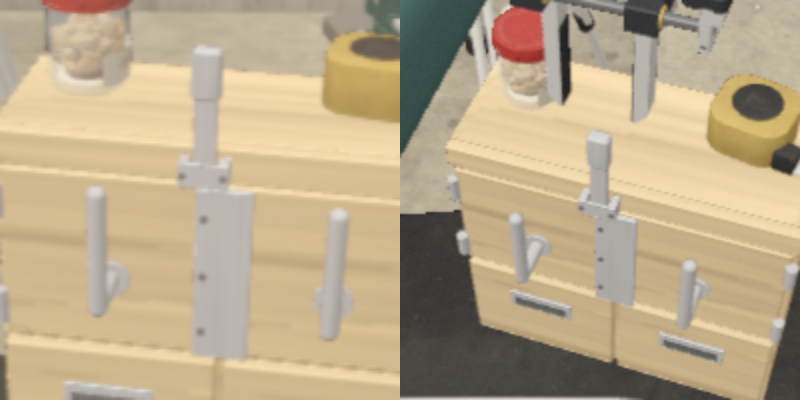

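The bolt is up: its foot is hidden in the bracket and the head stands about 20 mm higher. Next is the left pull, with the tool turned so the gripper body clears the bolt head.

Request:
{"fn": "send_rows", "kwargs": {"rows": [[-4,13,0,0,0,-0.1],[-4,13,0,0,0,-0.1],[-3,13,0,0,0,-0.1],[-3,13,0,0,0,-0.1],[-3,13,0,0,0,-0.12],[0,0,-20,0,0,0],[0,0,-30,0,0,0],[0,0,-30,0,0,0]], "grip": 40}}

```text
time: 4.53
tool_pos: [0.6532, -0.158, 0.316]
ee_rot: [3.141, -0.001, -0.738]
wrist_force: [0.7, 0.2, -0.3]
width: 0.04
finger_force: 0.0
```

Request:
{"fn": "send_rows", "kwargs": {"rows": [[0,0,0,0,0,0],[0,0,0,0,0,0]]}}

```text
time: 4.7
tool_pos: [0.6521, -0.1581, 0.3126]
ee_rot: [3.137, 0.009, -0.738]
wrist_force: [0.2, 0.3, 0.6]
width: 0.0401
finger_force: 0.0
```

```bash
python3 - <<'E'
from bench import sensors, optics
import cv2,numpy as np
o=sensors.get_obs();print(o["tool_pos"],o["ee_rot"],o["joint_positions"])
w=optics.snapshot("wrist")[:,:,::-1];t=optics.snapshot("top")[:,:,::-1]
cv2.imwrite("pics/b2.png",cv2.hconcat([cv2.resize(w[180:380,200:400],(400,400)),cv2.resize(t[130:330,230:430],(400,400))]))
E
```

```text
[ 0.65208374 -0.15808064  0.31260894] [ 3.13736701  0.00882596 -0.73843792] [-3.22147107e-01  3.80076476e-01  8.56800785e-01 -3.14238422e-04
  1.91449626e+00  1.98696405e+00]
```

View pics/b2.png

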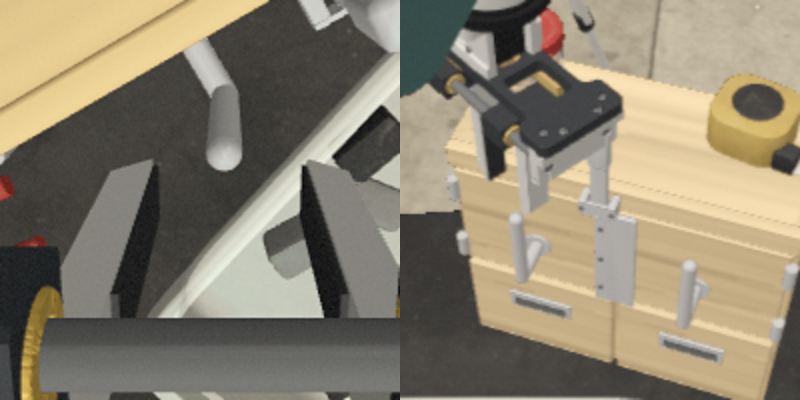

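The wrist crop shows the bar top at wrist pixel (312,255), between the fingers. I'll check that by casting a ray to its height.

```bash
cat > ray.py <<'E'
from bench import optics
import numpy as np
def ray(n,u,v,z):
    m=optics.camera_model(n);f=240/np.tan(np.radians(m["vertical_fov"]/2))
    d=m["R"].T@np.array([(u-m["cx"])/f,(v-m["cy"])/f,1]);o=-m["R"].T@m["t"]
    return (o+d*(z-o[2])/d[2]).round(4)
E
python3 -c "
from ray import *
print(ray('wrist',312,256,.259),ray('top',374.5,262.5,.259),ray('side',367.1,219.3,.259))"
```

```text
[ 0.6557 -0.1583  0.259 ] [ 0.6207 -0.2988  0.259 ] [ 0.6236 -0.2993  0.259 ]
```

Request:
{"fn": "send_rows", "kwargs": {"rows": [[3,-1,0,0,0,0],[0,0,-16,0,0,0],[0,0,-16,0,0,0],[0,0,-16,0,0,0],[0,0,-14,0,0,0],[0,0,0,0,0,0],[0,0,0,0,0,0]]}}

```text
time: 5.38
tool_pos: [0.6573, -0.1598, 0.257]
ee_rot: [-3.141, -0.002, -0.738]
wrist_force: [-0.3, -0.2, 0.2]
width: 0.04
finger_force: 0.0
```

Request:
{"fn": "send_rows", "kwargs": {"rows": [[0,0,0,0,0,0],[0,0,0,0,0,0],[0,0,0,0,0,0],[0,0,0,0,0,0],[0,0,0,0,0,0],[0,0,0,0,0,0]], "grip": 4}}

```text
time: 5.88
tool_pos: [0.6565, -0.16, 0.2564]
ee_rot: [3.141, -0.001, -0.739]
wrist_force: [-0.3, -2.1, 1.8]
width: 0.0113
finger_force: 30.0
```

```bash
cat > arc.py <<'E'
import numpy as np,sys
# steps of the pull along its arc: hinge x y, pull x y, sign, dtheta, n
h=np.array(list(map(float,sys.argv[1:3])));p=np.array(list(map(float,sys.argv[3:5])));s,d,n=map(float,sys.argv[5:8])
v=p-h;print("r",np.hypot(*v));q=v
for i in range(1,int(n)+1):
    a=s*d*i;w=np.array([[np.cos(a),-np.sin(a)],[np.sin(a),np.cos(a)]])@v;print(i,round(d*i,2),((w-q)*1000).round(1),(h+w).round(3));q=w
E
python3 arc.py .7183 -.0991 .655 -.159 -1 .1 18
```

```text
r 0.08714872345594056
1 0.1 [-5.7  6.6] [ 0.649 -0.152]
2 0.2 [-5.   7.2] [ 0.644 -0.145]
3 0.3 [-4.2  7.6] [ 0.64  -0.138]
4 0.4 [-3.5  8. ] [ 0.637 -0.13 ]
5 0.5 [-2.6  8.3] [ 0.634 -0.121]
6 0.6 [-1.8  8.5] [ 0.632 -0.113]
7 0.7 [-0.9  8.7] [ 0.631 -0.104]
8 0.8 [-0.1  8.7] [ 0.631 -0.095]
9 0.9 [0.8 8.7] [ 0.632 -0.087]
10 1.0 [1.7 8.6] [ 0.634 -0.078]
11 1.1 [2.5 8.3] [ 0.636 -0.07 ]
12 1.2 [3.3 8. ] [ 0.64  -0.062]
13 1.3 [4.1 7.7] [ 0.644 -0.054]
14 1.4 [4.9 7.2] [ 0.649 -0.047]
15 1.5 [5.6 6.7] [ 0.654 -0.04 ]
16 1.6 [6.2 6.1] [ 0.66  -0.034]
17 1.7 [6.8 5.5] [ 0.667 -0.029]
18 1.8 [7.3 4.8] [ 0.674 -0.024]
```

Request:
{"fn": "send_rows", "kwargs": {"rows": [[-3,3.3,0,0,0,0],[-2.8,3.3,0,0,0,0],[-2.6,3.6,0,0,0,0],[-2.5,3.6,0,0,0,0],[-2.2,3.8,0,0,0,0],[-2,3.8,0,0,0,0],[-1.8,4,0,0,0,0],[-1.7,4,0,0,0,0]]}}

```text
time: 6.55
tool_pos: [0.637, -0.1301, 0.2563]
ee_rot: [3.14, -0.0, -0.739]
wrist_force: [-0.8, -3.7, 5.2]
width: 0.0115
finger_force: 30.0
```

Request:
{"fn": "send_rows", "kwargs": {"rows": [[-1.3,4.1,0,0,0,0],[-1.3,4.2,0,0,0,0],[-1,4.2,0,0,0,0],[-0.8,4.3,0,0,0,0],[-0.5,4.3,0,0,0,0],[-0.4,4.4,0,0,0,0],[-0.1,4.3,0,0,0,0],[0,4.4,0,0,0,0]]}}

```text
time: 7.22
tool_pos: [0.6295, -0.0956, 0.2563]
ee_rot: [3.137, 0.005, -0.739]
wrist_force: [-8.7, -3.9, 6.9]
width: 0.0108
finger_force: 30.0
```

Request:
{"fn": "send_rows", "kwargs": {"rows": [[0.3,4.4,0,0,0,0],[0.5,4.3,0,0,0,0],[0.8,4.3,0,0,0,0],[0.9,4.3,0,0,0,0],[1.2,4.2,0,0,0,0],[1.3,4.1,0,0,0,0],[1.6,4,0,0,0,0],[1.7,4,0,0,0,0]]}}

```text
time: 7.88
tool_pos: [0.6366, -0.0599, 0.2562]
ee_rot: [3.137, 0.009, -0.737]
wrist_force: [-10.6, 0.4, 7.9]
width: 0.0115
finger_force: 30.0
```

Request:
{"fn": "send_rows", "kwargs": {"rows": [[1.2,4,0,0,0,0],[1.5,4,0,0,0,0],[1.8,3.9,0,0,0,0],[2.1,3.8,0,0,0,0],[2.4,3.6,0,0,0,0],[2.6,3.5,0,0,0,0],[2.8,3.4,0,0,0,0],[2.9,3.3,0,0,0,0]]}}

```text
time: 8.55
tool_pos: [0.6554, -0.0302, 0.2561]
ee_rot: [3.14, 0.007, -0.736]
wrist_force: [-5.2, 1.1, 7.0]
width: 0.0113
finger_force: 30.0
```

Request:
{"fn": "send_rows", "kwargs": {"rows": [[2.6,2.6,0,0,0,0],[0,0,0,0,0,0],[0,0,0,0,0,0],[0,0,0,0,0,0]]}}

```text
time: 8.88
tool_pos: [0.6587, -0.0268, 0.2561]
ee_rot: [-3.141, 0.006, -0.735]
wrist_force: [-4.3, 2.3, 6.5]
width: 0.0116
finger_force: 30.0
```

```bash
python3 - <<'E'
import numpy as np
from bench import sensors
t=sensors.get_obs()["tool_pos"]
v=t[:2]-[.7183,-.0991];v0=np.array([.6563,-.1598])-[.7183,-.0991]
print(np.hypot(*v),(np.arctan2(v0[1],v0[0])-np.arctan2(v[1],v[0]))%(2*np.pi))
E
```

```text
0.0936855502719645 1.656053289823241
```

Request:
{"fn": "send_rows", "kwargs": {"rows": [[0,0,0,0,0,0],[0,0,0,0,0,0],[0,0,0,0,0,0],[0,0,10,0,0,0],[0,0,25,0,0,0],[0,0,35,0,0,0],[0,0,35,0,0,0],[0,0,35,0,0,0]], "grip": 28}}

```text
time: 9.55
tool_pos: [0.6603, -0.0299, 0.3971]
ee_rot: [3.141, 0.001, -0.738]
wrist_force: [1.7, -0.4, 0.0]
width: 0.0281
finger_force: 0.0
```

Request:
{"fn": "send_rows", "kwargs": {"rows": [[-20,-20,0,0,0,0.115],[-17,-36,0,0,0,0.115],[0,-36,0,0,0,0.115],[0,-36,0,0,0,0.115],[0,-36,0,0,0,0.115],[0,-36,0,0,0,0.115],[0,-36,0,0,0,0.115],[0,-36,0,0,0,0.115]], "grip": 40}}

```text
time: 10.22
tool_pos: [0.6234, -0.3036, 0.3959]
ee_rot: [-3.141, -0.0, 0.188]
wrist_force: [0.5, 0.7, 0.3]
width: 0.0398
finger_force: 0.0
```

Request:
{"fn": "send_rows", "kwargs": {"rows": [[0,0,0,0,0,0.116],[0,0,-20,0,0,0],[0,0,-30,0,0,0],[0,0,-25,0,0,0],[0,0,0,0,0,0],[0,0,0,0,0,0]]}}

```text
time: 10.72
tool_pos: [0.6232, -0.3018, 0.3183]
ee_rot: [-3.137, 0.004, 0.298]
wrist_force: [0.6, -0.3, 0.2]
width: 0.04
finger_force: 0.0
```

```bash
python3 - <<'E'
from bench import sensors, optics
import cv2,numpy as np
o=sensors.get_obs();print(o["tool_pos"],o["ee_rot"],o["joint_positions"])
w=optics.snapshot("wrist")[:,:,::-1];t=optics.snapshot("side")[:,:,::-1]
cv2.imwrite("pics/b3.png",cv2.hconcat([cv2.resize(w[180:380,200:400],(400,400)),cv2.resize(t[110:310,220:420],(400,400))]))
E
```

```text
[ 0.62320555 -0.30175319  0.31826332] [-3.13741185  0.0035065   0.29786472] [-5.32866673e-01  4.34458930e-01  7.71994638e-01  2.46671865e-04
  1.94059083e+00  7.40160786e-01]
```

View pics/b3.png

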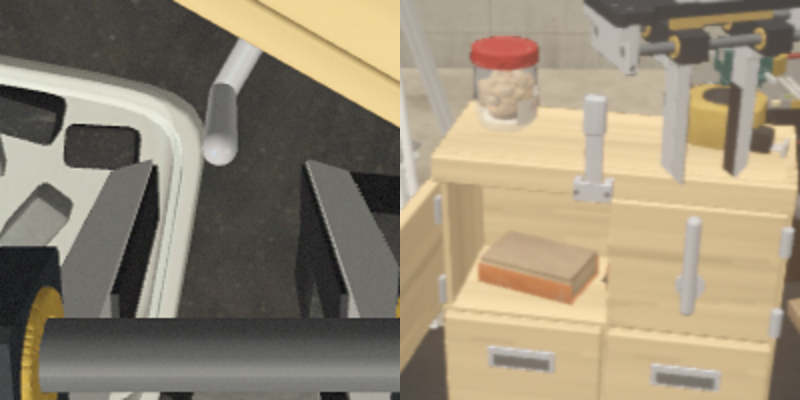

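The left leaf stands wide open and the sanding block is undisturbed. The right bar top is at wrist pixel (310,255).

```bash
python3 -c "
from ray import *
print(ray('wrist',310,254.5,.259))"; python3 arc.py .6555 -.3822 .623 -.3 1 .1 17
```

```text
[ 0.6239 -0.3002  0.259 ]
r 0.08839168512931518
1 0.1 [-8.  -3.7] [ 0.615 -0.304]
2 0.2 [-7.6 -4.4] [ 0.607 -0.308]
3 0.3 [-7.2 -5.2] [ 0.6   -0.313]
4 0.4 [-6.6 -5.9] [ 0.594 -0.319]
5 0.5 [-6.  -6.5] [ 0.588 -0.326]
6 0.6 [-5.3 -7.1] [ 0.582 -0.333]
7 0.7 [-4.6 -7.6] [ 0.578 -0.34 ]
8 0.8 [-3.8 -8. ] [ 0.574 -0.348]
9 0.9 [-3.  -8.3] [ 0.571 -0.357]
10 1.0 [-2.1 -8.6] [ 0.569 -0.365]
11 1.1 [-1.3 -8.7] [ 0.568 -0.374]
12 1.2 [-0.4 -8.8] [ 0.567 -0.383]
13 1.3 [ 0.5 -8.8] [ 0.568 -0.392]
14 1.4 [ 1.4 -8.7] [ 0.569 -0.4  ]
15 1.5 [ 2.2 -8.5] [ 0.571 -0.409]
16 1.6 [ 3.1 -8.3] [ 0.574 -0.417]
17 1.7 [ 3.9 -7.9] [ 0.578 -0.425]
```

Request:
{"fn": "send_rows", "kwargs": {"rows": [[1,1,-16,0,0,0],[0,0,-16,0,0,0],[0,0,-16,0,0,0],[0,0,-14,0,0,0],[0,0,0,0,0,0],[0,0,0,0,0,0]]}}

```text
time: 11.32
tool_pos: [0.6254, -0.3013, 0.2605]
ee_rot: [3.14, -0.002, 0.298]
wrist_force: [-1.5, -0.0, 0.8]
width: 0.0398
finger_force: 0.0
```

Request:
{"fn": "send_rows", "kwargs": {"rows": [[0,0,0,0,0,0],[0,0,0,0,0,0],[0,0,0,0,0,0],[0,0,0,0,0,0],[0,0,0,0,0,0],[0,0,0,0,0,0]], "grip": 4}}

```text
time: 11.82
tool_pos: [0.6242, -0.2978, 0.2602]
ee_rot: [-3.136, -0.0, 0.301]
wrist_force: [-4.4, 7.4, 5.9]
width: 0.0113
finger_force: 30.0
```

Request:
{"fn": "send_rows", "kwargs": {"rows": [[-4,-1.9,0,0,0,0],[-4,-1.9,0,0,0,0],[-3.8,-2.2,0,0,0,0],[-3.8,-2.2,0,0,0,0],[-3.6,-2.6,0,0,0,0],[-3.6,-2.6,0,0,0,0],[-3.3,-3,0,0,0,0],[-3.3,-3,0,0,0,0]]}}

```text
time: 12.48
tool_pos: [0.5948, -0.3162, 0.2602]
ee_rot: [-3.134, -0.001, 0.302]
wrist_force: [-3.2, 9.7, 4.7]
width: 0.0107
finger_force: 30.0
```

Request:
{"fn": "send_rows", "kwargs": {"rows": [[-3.2,-2.5,0,0,0,0],[-3.1,-2.6,0,0,0,0],[-2.8,-2.9,0,0,0,0],[-2.7,-3,0,0,0,0],[-2.4,-3.5,0,0,0,0],[-2.3,-3.6,0,0,0,0],[-2.1,-3.8,0,0,0,0],[-2,-3.9,0,0,0,0]]}}

```text
time: 13.15
tool_pos: [0.5734, -0.3436, 0.2601]
ee_rot: [-3.136, 0.001, 0.3]
wrist_force: [-5.0, 7.2, 4.2]
width: 0.011
finger_force: 30.0
```

Request:
{"fn": "send_rows", "kwargs": {"rows": [[-1.7,-4,0,0,0,0],[-1.6,-4.1,0,0,0,0],[-1.2,-4.2,0,0,0,0],[-1.1,-4.3,0,0,0,0],[-0.8,-4.3,0,0,0,0],[-0.7,-4.4,0,0,0,0],[-0.3,-4.4,0,0,0,0],[-0.2,-4.4,0,0,0,0]]}}

```text
time: 13.82
tool_pos: [0.5631, -0.379, 0.2602]
ee_rot: [-3.136, 0.007, 0.297]
wrist_force: [-13.1, 5.3, 6.4]
width: 0.0113
finger_force: 30.0
```

Request:
{"fn": "send_rows", "kwargs": {"rows": [[-0.6,-4.4,0,0,0,0],[-0.3,-4.4,0,0,0,0],[0.1,-4.4,0,0,0,0],[0.3,-4.4,0,0,0,0],[0.7,-4.4,0,0,0,0],[1,-4.4,0,0,0,0],[1.4,-4.3,0,0,0,0],[1.6,-4.2,0,0,0,0]]}}

```text
time: 14.48
tool_pos: [0.5675, -0.4161, 0.2601]
ee_rot: [-3.14, 0.007, 0.295]
wrist_force: [-10.2, 0.7, 4.5]
width: 0.0112
finger_force: 30.0
```

Request:
{"fn": "send_rows", "kwargs": {"rows": [[1.8,-4,0,0,0,0],[2,-4,0,0,0,0],[2,-3,0,0,0,0],[0,0,0,0,0,0],[0,0,0,0,0,0],[0,0,0,0,0,0]]}}

```text
time: 14.98
tool_pos: [0.573, -0.4294, 0.2602]
ee_rot: [3.139, 0.008, 0.292]
wrist_force: [-10.5, -4.0, 4.0]
width: 0.0104
finger_force: 30.6
```

```bash
python3 - <<'E'
import numpy as np
from bench import sensors
t=sensors.get_obs()["tool_pos"];h=[.6555,-.3822]
v=t[:2]-h;v0=np.array([.6242,-.2985])-h
print(np.hypot(*v),-(np.arctan2(v0[1],v0[0])-np.arctan2(v[1],v[0]))%(2*np.pi))
E
```

```text
0.09504477730817112 1.7327357310047704
```

Both leaves are past 1.6 rad by these figures. Releasing, rising and checking.

Request:
{"fn": "send_rows", "kwargs": {"rows": [[0,0,0,0,0,0],[0,0,0,0,0,0],[0,0,0,0,0,0],[0,0,10,0,0,0],[0,0,25,0,0,0],[0,0,35,0,0,0],[0,0,35,0,0,0],[0,0,20,0,0,0]], "grip": 28}}

```text
time: 15.65
tool_pos: [0.5774, -0.4257, 0.3892]
ee_rot: [3.136, -0.004, 0.299]
wrist_force: [0.5, 0.0, 1.3]
width: 0.028
finger_force: 0.0
```

Request:
{"fn": "send_rows", "kwargs": {"rows": [[-30,0,0,0,0,0],[-30,0,0,0,0,0],[-30,0,0,0,0,0],[-30,0,0,0,0,0],[0,0,0,0,0,0],[0,0,0,0,0,0],[0,0,0,0,0,0]]}}

```text
time: 16.23
tool_pos: [0.4579, -0.4262, 0.3843]
ee_rot: [3.14, -0.001, 0.298]
wrist_force: [0.2, -0.3, 0.0]
width: 0.0281
finger_force: 0.0
```

```bash
python3 - <<'E'
from bench import sensors, optics
import cv2
o=sensors.get_obs();print(o["tool_pos"],o["wrist_force"])
w=optics.snapshot("top")[:,:,::-1];t=optics.snapshot("side")[:,:,::-1]
cv2.imwrite("pics/end.png",cv2.hconcat([cv2.resize(w[100:400,180:480],(400,400)),cv2.resize(t[90:390,170:470],(400,400))]))
E
```

```text
[ 0.4579015  -0.42615592  0.38430878] [ 0.15324323 -0.26841776  0.02387204]
```

View pics/end.png

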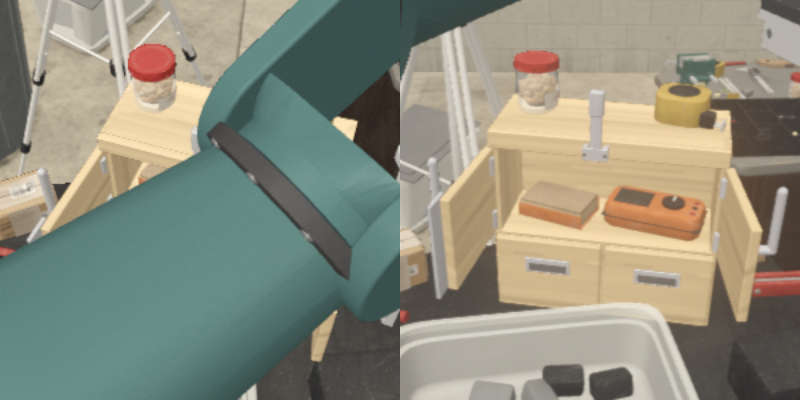

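The last picture shows both leaves swung wide open. The sanding block and meter are in place at about (560,205) and (655,212), the jar is upright, and the arm is clear.

```bash
python3 -c "
from bench import ticket
print(ticket.close_job())"
```

```text
the job is handed in; nothing more can be done
None
```

The job is handed in at about 16 s (verdict not shown): the bolt is up, both leaves stand open at about 1.65 and 1.7 rad (worked out from the tool's arc), and the jar, meter and sanding block look undisturbed in the last picture.

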